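# Sort microscope parts into the lift tray and hold the tray up with the cam lever

### The arm

A 6-joint arm with a two-finger parallel gripper is mounted at the origin on the work surface. World frame = base frame: x ahead of the robot, y to its left, z up, the work surface at z = 0. Lengths are in m, angles in degrees, forces in N, time in s.
With the tool pointing down it reaches from about 0.4 to 0.925 m from the base axis. Payload 3.4 kg.
Tool frame: the origin (TCP) lies on the centre line of the jaws, within the pads' length; the fingertips stand 14 mm ahead of it and the grasp point (between the pads) lies 5 mm behind it (bot.tcp_to_tips is the distance from the TCP to the fingertips, in m); z points along the fingers, y is the direction in which the jaws open and shut (so a half turn about z gives the same grasp; the last joint's range is limited). The gripper opens to 85 mm and grips with 20 to 120 N. Pads are 22 mm wide; open, the fingers measure 114 mm over their backs; the gripper's body (76 mm by 85 mm) begins 54 mm behind the grasp point. The pads swing forward as they close: fully open they stand 13 mm farther back than shut.
Start: joints at [66.263, 17.578, 86.31, -0, 76.112, -4.211], TCP at [0.192, 0.542, 0.22] pointing down, gripper open.
Joint ranges: [-179.03, 179.03], [-60, 130.46], [8.19, 133.38], [-81.62, 261.62], [5.75, 156.47], [-153.77, 153.77]. Speed limits (degrees/s): [147.25, 147.25, 180, 180, 180, 180].

### API

Orientations are given as a 3x3 rotation matrix whose columns are the frame's x, y, z axes.
In Python, from cell import sensors, cams, bot gives the robot as it stands. The module is installed in compiled form; this text tells all that it offers.
- The arm moves only by the shell command python3 -m jog 'ROWS' [FORCE]. ROWS is JSON, a list of rows, each an object of numbers: "tx", "ty", "tz": the shift along the tool's x, y, z as a fraction of full scale; "wx", "wy", "wz": the turn, a rotation vector about the tool's x, y, z as a fraction of full scale; "hand": the finger opening in mm, from 0 to 85.4. In form: [{"tx": .., "ty": .., "tz": .., "wx": .., "wy": .., "wz": .., "hand": ..}, ...]. A call has 1 to 12 rows; each row shifts and turns the commanded pose from where the row before left it, along the tool's axes as they then stand; what a row does not reach is not made up. Full scale, the value 1, is 4 cm for a shift and 5 degrees for a turn. A row lasts 1/8 s, in which the tool goes at most 62.5 mm and 10.7 degrees, less where a joint would pass 70% of its speed; a pose out of reach is approached as far as the arm can. A call with a number of a shift or a turn outside -1 to 1 is refused whole. A call with a gripper value outside its range is refused whole. The fingers move at their own pace and stop on an object; FORCE is the grip in N (left out, the last holds). Time passes only in rows, so rows that do not move let the fingers close. It gives the time, the measured TCP pose, the force and the opening at its end, in the units of the state.
- sensors.get_obs(): the state, without advancing time (a new reading comes with each control period).
- cams.capture(name): name is "side" or "top"; returns a dict with "pixels" (400x640x3 uint8, red, green, blue), "fx", "fy", "cx", "cy" (pixels), "distortion" ([k1, k2, p1, p2, k3] as OpenCV has them; the pictures are not rectified), "position" and "rotation" of the camera in the world. Camera axes: x right, y down, z forward; pixel columns grow to the right and rows downward; lengths in m; the calibration is good to about 2 mm. A picture is of the moment at which its call begins. There is no depth.
- bot.sign_off(): hands the job in, once; it reports no verdict.
The state is a dict: "time_s": time; "q": joint angles; "joint_vel": joint speeds; "tau": joint torques, N m; "tcp_pos": TCP position; "ee_rot": TCP orientation; "wrist_force": force on the tool from outside, world axes, zero at the start; "ft_torque": the same for the moment, N m; "finger_gap": opening from 0.0 (shut) to 1.0 (fully open).
Only numpy, scipy, OpenCV 4.12 (cv2) and the standard library are available. Lean on these libraries where they do the work, as an engineer would, in place of code of your own. Each camera call takes 0.05 s, during which the arm holds its last target. There are 200 camera calls.

### The job

Sort the three loose microscope parts on the bench (two round objectives and a square filter cube) into the two-bay tray of the cam lift: each goes, standing upright on the tray floor, into the bay that already holds one of its kind, set down gently and not dropped. Then, with everything sorted, swing the lift's cam lever up until it points straight up and the tray is at its highest, and keep holding it there: the lever springs back if let go, so the program finishes while still holding it. Leave the culture plate, the flat stage insert and the sample pot where they are.

Things in the scene. Friction and masses are not known exactly. Their poses are not given: they have to be found in the camera images.
- lift_base: fixed base of the cam lift, a white block 150 x 120 mm, 67 mm high, on a 190 x 140 mm foot; origin at the centre of its underside on the bench; x, y, z are the lift's axes: tray above, cam lever on the +y side; the lever's shaft is parallel to y through x = 30, z = 50 mm of this frame
- tray: square aluminium tray on the lift, 182 x 182 mm inside, walls 4 mm thick, 12 mm above the floor; a divider of the same height and thickness along x at y = 0 makes two bays, one on +y, one on -y. Origin at the centre of the top of its floor (99 mm above the bench at rest), axes as lift_base's. It rises straight up, about 20 mm at most, as the cam lever turns
- cam_lever (a joint): lever angle (rad) about the shaft: 0 at rest on its stop, leaning to the lift's -x side 1.25 rad from straight up; grows as it swings up; at 1.25 it points straight up and the lift is highest; beyond, to the far stop at 1.8, it leans to +x and the tray sinks. Spring and tray weight return it to 0 when let go; 2 to 6 N at the bar moves it
- lever_grip (a point): the point to hold on the handle bar: middle of the free part of the round black bar, 14 mm thick, 110 mm from the shaft axis, parallel to the lift's y axis, that reaches from the flat steel lever arm (109 to 119 mm to the +y side of the lift's middle) to an 18 mm wide end at 190 mm; this point is at 154 mm; about 85 mm above the bench at rest, 160 mm at the top; moves with the lever
- objective_a: a microscope objective: round dark steel barrel standing on its wide end, 32 mm in diameter up to a height of 36 mm, tapering to a 16 mm nose at 52 mm; about 140 g; origin at the centre of its underside, z up along its axis; starts loose on the bench, on the robot's right
- objective_b: a microscope objective: round dark steel barrel standing on its wide end, 32 mm in diameter up to a height of 36 mm, tapering to a 16 mm nose at 52 mm; about 140 g; origin at the centre of its underside, z up along its axis; starts loose on the bench, on the robot's right
- cube_a: a microscope filter cube: a dark steel block 30 (its x) x 40 (its y) x 40 mm high with a round window in the top and in one side; about 120 g; origin at the centre of its underside, z up; starts loose on the bench, on the robot's right
- objective_ref: a microscope objective: round dark steel barrel standing on its wide end, 32 mm in diameter up to a height of 36 mm, tapering to a 16 mm nose at 52 mm; about 140 g; origin at the centre of its underside, z up along its axis; it already stands in one of the tray's two bays, towards the far (+x) end, and shows that this bay is for objectives
- cube_ref: a microscope filter cube: a dark steel block 30 (its x) x 40 (its y) x 40 mm high with a round window in the top and in one side; about 120 g; origin at the centre of its underside, z up; it already stands in the other bay, towards the far (+x) end, and shows that this bay is for filter cubes
- culture_plate: bystander: flat white 12-well plate with clear lid, 127 x 85 x 20 mm, beyond the lift; origin at the centre of its underside
- stage_insert: bystander: flat black square frame 110 x 110 x 5 mm with a 50 mm square opening; origin at the centre of its underside
- sample_pot: bystander: small white jar with a lid, 48 mm in diameter, 55 mm high, on the robot's left; origin at the centre of its underside
There are look-alikes about, which are no part of the job. What is shaped like the cube_ref but orange is not meant.

How it is judged (in metres and radians):
On the way, in this order (a step that is already met when the one before it is completed fails the run):
1. all three loose parts stand in the bay of their own kind, let go, with the lever still down (x of objective_a in the frame of tray between -0.085 and 0.085 m and y of objective_a in the frame of tray between -0.085 and 0.085 m and z of objective_a in the frame of tray between -0.006 and 0.012 m and angle between each of objective_a, objective_b, cube_a, objective_ref, cube_ref's own z axis and vertical below 0.2 rad and linear speed of each of objective_a, objective_b, cube_a, objective_ref, cube_ref below 0.05 m/s and (y of each of objective_a, objective_ref in the frame of tray above 0.012 m or y of each of objective_a, objective_ref in the frame of tray below -0.012 m) and x of objective_b in the frame of tray between -0.085 and 0.085 m and y of objective_b in the frame of tray between -0.085 and 0.085 m and z of objective_b in the frame of tray between -0.006 and 0.012 m and (y of each of objective_b, objective_ref in the frame of tray above 0.012 m or y of each of objective_b, objective_ref in the frame of tray below -0.012 m) and x of cube_a in the frame of tray between -0.085 and 0.085 m and y of cube_a in the frame of tray between -0.085 and 0.085 m and z of cube_a in the frame of tray between -0.006 and 0.012 m and (y of each of cube_a, cube_ref in the frame of tray above 0.012 m or y of each of cube_a, cube_ref in the frame of tray below -0.012 m) and x of objective_ref in the frame of tray between -0.085 and 0.085 m and y of objective_ref in the frame of tray between -0.085 and 0.085 m and z of objective_ref in the frame of tray between -0.006 and 0.012 m and x of cube_ref in the frame of tray between -0.085 and 0.085 m and y of cube_ref in the frame of tray between -0.085 and 0.085 m and z of cube_ref in the frame of tray between -0.006 and 0.012 m and ((y of objective_ref in the frame of tray above 0.012 m and y of cube_ref in the frame of tray below -0.012 m) or (y of objective_ref in the frame of tray below -0.012 m and y of cube_ref in the frame of tray above 0.012 m)) and contact force between the fingers and objective_a below 0.1 N and contact force between the fingers and objective_b below 0.1 N and contact force between the fingers and cube_a below 0.1 N and contact force between the fingers and objective_ref below 0.1 N and contact force between the fingers and cube_ref below 0.1 N and value of joint cam_lever below 0.3 rad), for 0.2 s.
2. the cam lever is swung to the top and held (value of joint cam_lever between 1.1 and 1.4 rad and contact force between the fingers and cam_lever above 1 N), for 0.3 s.
At the end, for the whole second after the job is handed in: Fingers press the lever with over 1 N and hold it at rest within 0.15 rad of straight up (joint 1.10 to 1.40); objectives in one bay, filter cubes in the other, untouched, at rest, upright within 0.2 rad, on the floor, centres within 85 mm of tray centre and 12 mm or more off the divider line (all of step 2 and velocity of joint cam_lever between -0.1 and 0.1 rad/s and x of objective_a in the frame of tray between -0.085 and 0.085 m and y of objective_a in the frame of tray between -0.085 and 0.085 m and z of objective_a in the frame of tray between -0.006 and 0.012 m and angle between each of objective_a, objective_b, cube_a, objective_ref, cube_ref's own z axis and vertical below 0.2 rad and linear speed of each of objective_a, objective_b, cube_a, objective_ref, cube_ref below 0.05 m/s and (y of each of objective_a, objective_ref in the frame of tray above 0.012 m or y of each of objective_a, objective_ref in the frame of tray below -0.012 m) and x of objective_b in the frame of tray between -0.085 and 0.085 m and y of objective_b in the frame of tray between -0.085 and 0.085 m and z of objective_b in the frame of tray between -0.006 and 0.012 m and (y of each of objective_b, objective_ref in the frame of tray above 0.012 m or y of each of objective_b, objective_ref in the frame of tray below -0.012 m) and x of cube_a in the frame of tray between -0.085 and 0.085 m and y of cube_a in the frame of tray between -0.085 and 0.085 m and z of cube_a in the frame of tray between -0.006 and 0.012 m and (y of each of cube_a, cube_ref in the frame of tray above 0.012 m or y of each of cube_a, cube_ref in the frame of tray below -0.012 m) and x of objective_ref in the frame of tray between -0.085 and 0.085 m and y of objective_ref in the frame of tray between -0.085 and 0.085 m and z of objective_ref in the frame of tray between -0.006 and 0.012 m and x of cube_ref in the frame of tray between -0.085 and 0.085 m and y of cube_ref in the frame of tray between -0.085 and 0.085 m and z of cube_ref in the frame of tray between -0.006 and 0.012 m and ((y of objective_ref in the frame of tray above 0.012 m and y of cube_ref in the frame of tray below -0.012 m) or (y of objective_ref in the frame of tray below -0.012 m and y of cube_ref in the frame of tray above 0.012 m)) and contact force between the fingers and objective_a below 0.1 N and contact force between the fingers and objective_b below 0.1 N and contact force between the fingers and cube_a below 0.1 N and contact force between the fingers and objective_ref below 0.1 N and contact force between the fingers and cube_ref below 0.1 N); the arm keeps its last pose, push and grip.
It fails at once if a bystander is moved by more than 20 mm (distance of any of culture_plate, stage_insert, sample_pot from where it was at the start of the episode above 0.02 m).
It fails at once if a part is dropped (falls free for more than about 25 mm) or thrown ((linear speed of objective_a above 0.7 m/s and contact force between the fingers and objective_a below 0.05 N) or (linear speed of objective_b above 0.7 m/s and contact force between the fingers and objective_b below 0.05 N) or (linear speed of cube_a above 0.7 m/s and contact force between the fingers and cube_a below 0.05 N)).
It also fails if it takes over 72 s, if anything falls off the work surface, if the arm or the gripper's body presses on something with over 40 N, if the wrist force passes 120 N, or if a joint passes its speed limit or range.

## Working session

There is one attempt and no reset: what is moved stays moved. The work goes in short steps, Python scripts to look and compute and a shell command to move; the robot and the scene stay as the last step left them, time stands still between calls to the robot, and variables do not carry over. Pictures are saved under pics/ and viewed, about 8 in all and at most 12, crops included, and the job is handed in when it is done.

```bash
mkdir -p pics; python3 - <<'E'
from cell import sensors,cams,bot
import cv2,json
for n in("top","side"):
    c=cams.capture(n); cv2.imwrite(f"pics/{n}0.png",c["pixels"][:,:,::-1])
    print(n,{k:(v if not hasattr(v,'tolist') else v.tolist()) for k,v in c.items() if k!="pixels"})
o=sensors.get_obs();print(o); print(bot.tcp_to_tips)
E
```

```text
top {'fx': 430.2413049937818, 'fy': 430.2413049937818, 'cx': 316.07362660310906, 'cy': 195.15243829664726, 'distortion': [-0.060977410464000674, 0.0, 0.0, 0.0, 0.0], 'position': [0.5361731732843013, 0.06998743721034202, 1.3031331178690837], 'rotation': [[0.004352968014197746, -0.9977562132330078, 0.06681010869918151], [-0.99996364492093, -0.004832996675402526, -0.007025025237260869], [0.0073321556118221545, -0.06677710010224033, -0.9977409776069236]]}
side {'fx': 506.2770159088658, 'fy': 506.2770159088658, 'cx': 327.6728406368463, 'cy': 196.05403821322983, 'distortion': [-0.003073560880268808, 0.0, 0.0, 0.0, 0.0], 'position': [0.48757080362056326, -0.8254385740217827, 1.1309238046962442], 'rotation': [[0.9936706884313077, -0.07512427352449516, 0.08351590555018806], [-0.11129705448111019, -0.7591176368798603, 0.6413683645470563], [0.01521606441494916, -0.6466040186275939, -0.7626740552020679]]}
{'time_s': 0.1, 'q': array([ 6.62634607e+01,  1.76193742e+01,  8.63766242e+01,  7.58681468e-04,
        7.61119833e+01, -4.21061815e+00]), 'joint_vel': array([ 0.15909404, -0.07720225, -0.07577224,  0.0342908 ,  0.06815378,
        0.0268    ]), 'tau': array([ 3.08313111e-05, -4.58522058e+01, -2.52608299e+01,  9.74640511e-05,
        5.34812876e-03, -1.31851283e-05]), 'tcp_pos': array([0.19193225, 0.54132605, 0.21945774]), 'ee_rot': array([[-9.42489252e-01,  3.34235569e-01, -7.70392756e-04],
       [ 3.34236423e-01,  9.42487695e-01, -1.72003325e-03],
       [ 1.51189400e-04, -1.87860617e-03, -9.99998224e-01]]), 'wrist_force': array([0.00633868, 0.04658765, 0.3839669 ]), 'ft_torque': array([-0.00161469, -0.01094452,  0.01731429]), 'finger_gap': 0.9991297816852123}
0.014
```

View pics/top0.png

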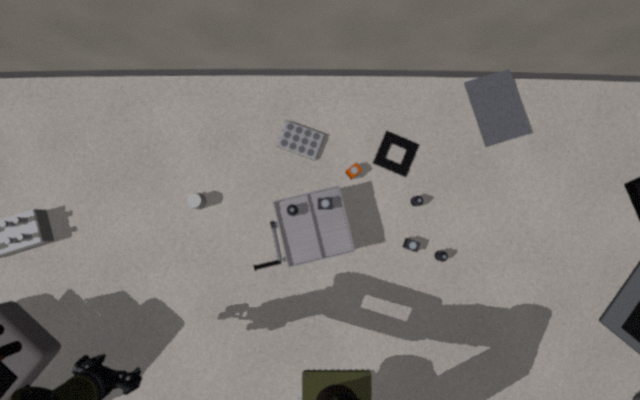

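View pics/side0.png

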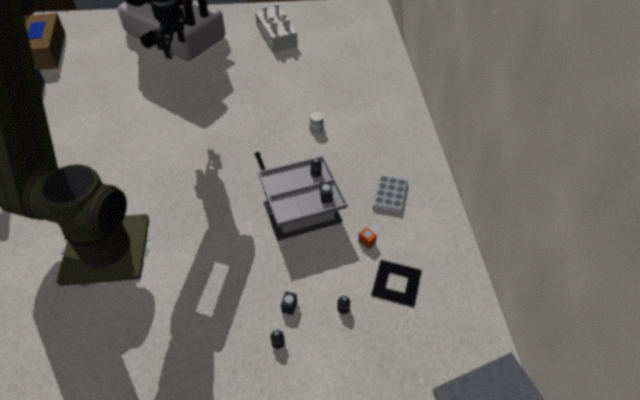

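Top view: tray is about (275–353, 188–265), objective_ref (292,210), cube_ref (325,203) and lever bar (254–282, 266). Dark parts on the right: objective (417,201), cube (412,244), objective (441,255). The orange block at (353,171) is the look-alike. I'll confirm all of this in one enlarged crop.

```bash
cat > h.py <<'E'
import numpy as np,cv2
from cell import sensors,cams,bot
def KD(c): return np.array([[c["fx"],0,c["cx"]],[0,c["fy"],c["cy"]],[0,0,1.]]),np.array(c["distortion"])
def p2w(c,uv,z):
    K,D=KD(c); n=cv2.undistortPoints(np.array([[uv]],float),K,D)[0,0]
    d=np.array(c["rotation"])@[n[0],n[1],1]; p=np.array(c["position"]); return p+d*(z-p[2])/d[2]
def w2p(c,P):
    K,D=KD(c);R=np.array(c["rotation"]).T;t=-R@np.array(c["position"])
    return cv2.projectPoints(np.atleast_2d(np.array(P,float)),cv2.Rodrigues(R)[0],t,K,D)[0][:,0]
def crop(n,box,s,f,gain=1.8):
    c=cams.capture(n);x0,y0,x1,y1=box
    im=cv2.resize(c["pixels"][y0:y1,x0:x1,::-1],None,fx=s,fy=s,interpolation=cv2.INTER_CUBIC)
    im=np.clip(255*(im/255.)**(1/gain),0,255).astype(np.uint8); h,w=im.shape[:2]
    for u in range((x0+19)//20*20,x1,20): cv2.putText(im,str(u),(int((u-x0)*s),10),0,.35,(0,0,255));im[:,int((u-x0+.5)*s)]=im[:,int((u-x0+.5)*s)]//2+60
    for v in range((y0+19)//20*20,y1,20): cv2.putText(im,str(v),(0,int((v-y0)*s)),0,.35,(0,0,255));im[int((v-y0+.5)*s)]=im[int((v-y0+.5)*s)]//2+60
    cv2.imwrite("pics/"+f,im);return c
E
python3 - <<'E'
from h import *
crop("top",(245,160,460,280),3.7,"top1.png")
crop("side",(240,140,400,360),2.7,"side1.png")
E
```

```text
(no output)
```

View pics/top1.png

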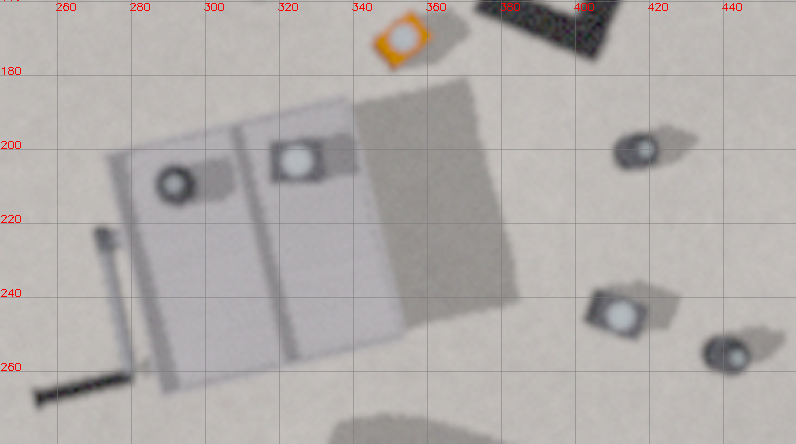

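View pics/side1.png

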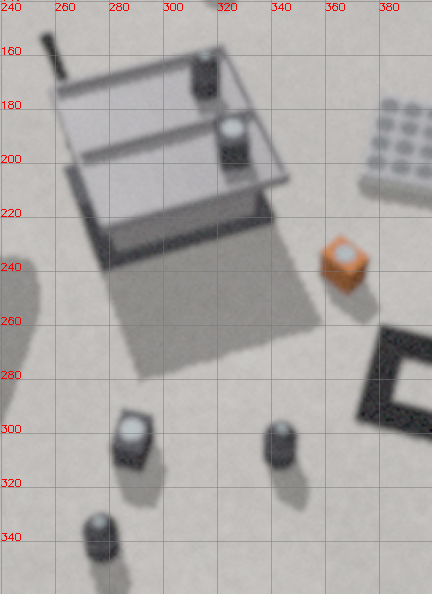

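Crop confirms it: dark objectives (419,200) and (444,256), dark cube (412,245). The orange one (354,169) is excluded. The objective bay is the left one in the picture (lever side, +y) and the cube bay is the right one. Next I'll compute poses.

```bash
cat > fit.py <<'E'
from h import *
from scipy.optimize import minimize
def ring(r,z,n=24):
    a=np.linspace(0,2*np.pi,n,endpoint=False);return np.c_[r*np.cos(a),r*np.sin(a),0*a+z]
OBJ=np.r_[ring(.016,0),ring(.016,.036),ring(.008,.052)]
CUBE=np.array([[x,y,z] for x in(-.015,.015) for y in(-.02,.02) for z in(0,.04)])
def mask(c,uv,r=16):
    g=c["pixels"].astype(int).max(2).astype(np.uint8); m=np.zeros_like(g);u,v=map(int,uv)
    s=g[v-r:v+r,u-r:u+r]; b=(s<T).astype(np.uint8)
    n,l,st,_=cv2.connectedComponentsWithStats(b)
    k=1+np.argmax(st[1:,4]); pts=cv2.findNonZero((l==k).astype(np.uint8)); 
    cv2.fillConvexPoly(m,cv2.convexHull(pts)+[u-r,v-r],1);return m
T=85
def render(c,P,S=4):
    h=cv2.convexHull((w2p(c,P)).astype(np.float32))
    m=np.zeros((400,640),np.uint8);cv2.fillConvexPoly(m,np.round(h*256).astype(np.int32),255,cv2.LINE_AA,8);return m/255.
def fit(cs,ms,M,x0):
    def f(p):
        a=p[2] if len(p)>2 else 0;R=np.array([[np.cos(a),-np.sin(a),0],[np.sin(a),np.cos(a),0],[0,0,1]])
        return sum(np.abs(cv2.GaussianBlur(render(c,M@R.T+[p[0],p[1],0]),(0,0),1)-cv2.GaussianBlur(m.astype(float),(0,0),1)).sum() for c,m in zip(cs,ms))
    n=len(x0);s=np.vstack([x0]+[np.array(x0)+np.eye(n)[i]*[.006,.006,.3][i] for i in range(n)])
    r=minimize(f,x0,method="Nelder-Mead",options=dict(initial_simplex=s,xatol=1e-4,fatol=.1));return r.x,r.fun
E
python3 - <<'E'
from fit import *
t=cams.capture("top");s=cams.capture("side")
g=t["pixels"].max(2)
print(g[252:262,428:452]); 
for nm,u,us,z,M in(("o1",(417,201),(343,304),.052,OBJ),("o2",(441,255),(277,339),.052,OBJ),("cube",(412,244),(289,303),.04,CUBE)):
    ut={"o1":(419.3,200.3),"o2":(444.2,256.5),"cube":(412.6,245.1)}[nm]
    x=p2w(t,ut,z);ms=[mask(t,u),mask(s,us)];print(nm,x,[m.sum() for m in ms])
    if nm!="cube": print(fit([t,s],ms,M,x[:2]))
    else:
        for a in(-.3,.5,1.2,2.): r=fit([t,s],ms,M,[*x[:2],a]);print(r[0],np.degrees(r[0][2]),r[1])
P=lambda x,y:(245+x/3.7-.4,160+y/3.7-.4)
print("tray",[p2w(t,P(*q),.111)[:2].round(4).tolist() for q in((108,154),(345,97),(405,325),(165,393))])
print("refs",p2w(t,P(176,183),.151)[:2],p2w(t,P(297,161),.139)[:2])
print("bar",p2w(t,P(38,398),.085)[:2],p2w(t,P(132,377),.085)[:2])
E
```

```text
[[156 156 155 157 153 145 135  96  68  50  45  49  50  38  39  37  42  53
   73  92  98  99  96  97]
 [157 154 154 153 152 144 117  71  41  35  45  47  39  36  36  31  30  39
   55  83  95  98  99  92]
 [154 154 154 155 149 139 101  57  35  42  48  43  42  36  41  49  57  53
   46  70  90  98  96  95]
 [155 154 151 151 149 135 100  53  43  46  47  45  45  42  62  85  92  75
   59  63  84  94  98  93]
 [156 152 152 151 152 140 104  56  42  49  48  46  47  51  70 100 106 103
   70  64  84  95  99 100]
 [156 155 154 153 152 143 120  73  44  45  51  49  53  52  72  92 109  99
   74  72  93 104 108 119]
 [153 151 152 151 150 150 134  98  59  50  51  47  49  49  58  75  85  80
   69  95 121 131 132 140]
 [154 153 153 151 149 147 144 124  92  68  62  54  50  45  49  55  60  64
   86 117 140 143 146 149]
 [150 153 153 151 151 150 147 142 127 112  97  84  70  60  55  57  68  86
  113 139 145 149 151 150]
 [150 150 150 152 153 145 148 150 147 140 132 129 114  97  94  96 107 124
  136 149 150 150 150 150]]
o1 [ 0.60631033 -0.24111387  0.052     ] [np.uint64(110), np.uint64(209)]
(array([ 0.60882551, -0.24344959]), np.float64(82.80037437052988))
o2 [ 0.44266926 -0.31280938  0.052     ] [np.uint64(114), np.uint64(235)]
(array([ 0.44431851, -0.31477201]), np.float64(76.06394351159726))
cube [ 0.47515132 -0.22295767  0.04      ] [np.uint64(174), np.uint64(327)]
[ 0.47699514 -0.22363299 -0.21981918] -12.594711537302263 69.83064490732953
[ 0.47712426 -0.22392441 -0.2305261 ] -13.208172393392084 70.2762646328398
[ 0.47654599 -0.22398912  1.62484369] 93.09668573231534 174.98107637494644
[ 0.47677353 -0.22424472  2.9346747 ] 168.14447445960656 70.99087925757607
tray [[0.5986, 0.1788], [0.6423, 0.0011], [0.4719, -0.0439], [0.4208, 0.1347]]
refs [0.57568933 0.12572779] [0.59262539 0.03786566]
bar [0.41398053 0.23260772] [0.43027584 0.1612704 ]
```

Fits are good: o1 (0.609,-0.243), o2 (0.444,-0.315), cube (0.477,-0.224, yaw -13°), tray centre about (0.533,0.068) with yaw about 14.3°. I'll turn the jaws to about 77° so they cross the cube's 40 mm sides, then go above o1.

```bash
python3 -m jog '[{"wz":-0.66},{"wz":-0.66},{"tx":-0.9,"ty":-0.68},{"tx":-0.9,"ty":-0.68},{"tx":-0.9,"ty":-0.68},{"tx":-0.9,"ty":-0.68},{"tx":-0.9,"ty":-0.68},{"tx":-0.9,"ty":-0.68},{"tx":-0.9,"ty":-0.68},{"tx":-0.9,"ty":-0.68},{"tx":-0.9,"ty":-0.68},{"tx":-0.9,"ty":-0.68}]' 60 ; python3 -m jog '[{"tx":-0.55,"ty":-1},{"tx":-0.55,"ty":-1},{"tx":-0.55,"ty":-1},{"tx":-0.55,"ty":-1},{"tx":-0.55,"ty":-1},{"tx":-0.55,"ty":-1},{"tx":-0.55,"ty":-1},{"tx":-0.55,"ty":-1},{"tx":-0.55,"ty":-1},{"tx":-0.55,"ty":-1,"tz":0.8},{"tz":1},{}]'
cat > go.py <<'E'
import sys
from h import *
o=sensors.get_obs();R=o["ee_rot"];p=o["tcp_pos"]
d=R.T@(np.array(eval(sys.argv[1]))-p)/.04
print("t",round(o["time_s"],2),"p",p.round(4),"yaw",np.degrees(np.arctan2(R[1,1],R[0,1])).round(1),"zax",R[:,2].round(4),"gap",round(o["finger_gap"],3),"F",o["wrist_force"].round(1),"need tx,ty,tz",d.round(3))
E
python3 go.py '[.609,-.243,.024]'
```

```text
t 0.3 p [0.1921 0.5417 0.22  ] yaw 70.5 zax [-3.e-04 -6.e-04 -1.e+00] gap 1.002 F [0.4 1.  0.5] need tx,ty,tz [-16.379 -15.003   4.909]schema error: expected keys tx, ty, tz, wx, wy, wz, hand
schema error: expected keys tx, ty, tz, wx, wy, wz, hand
```

All keys are required in every row, so I'll resend them in full.

```bash
python3 -m jog '[{"tx":0,"ty":0,"tz":0,"wx":0,"wy":0,"wz":-0.66,"hand":85},{"tx":0,"ty":0,"tz":0,"wx":0,"wy":0,"wz":-0.66,"hand":85},{"tx":-0.9,"ty":-0.68,"tz":0,"wx":0,"wy":0,"wz":0,"hand":85},{"tx":-0.9,"ty":-0.68,"tz":0,"wx":0,"wy":0,"wz":0,"hand":85},{"tx":-0.9,"ty":-0.68,"tz":0,"wx":0,"wy":0,"wz":0,"hand":85},{"tx":-0.9,"ty":-0.68,"tz":0,"wx":0,"wy":0,"wz":0,"hand":85},{"tx":-0.9,"ty":-0.68,"tz":0,"wx":0,"wy":0,"wz":0,"hand":85},{"tx":-0.9,"ty":-0.68,"tz":0,"wx":0,"wy":0,"wz":0,"hand":85},{"tx":-0.9,"ty":-0.68,"tz":0,"wx":0,"wy":0,"wz":0,"hand":85},{"tx":-0.9,"ty":-0.68,"tz":0,"wx":0,"wy":0,"wz":0,"hand":85},{"tx":-0.9,"ty":-0.68,"tz":0,"wx":0,"wy":0,"wz":0,"hand":85},{"tx":-0.9,"ty":-0.68,"tz":0,"wx":0,"wy":0,"wz":0,"hand":85}]' 60 && python3 -m jog '[{"tx":-0.55,"ty":-1,"tz":0,"wx":0,"wy":0,"wz":0,"hand":85},{"tx":-0.55,"ty":-1,"tz":0,"wx":0,"wy":0,"wz":0,"hand":85},{"tx":-0.55,"ty":-1,"tz":0,"wx":0,"wy":0,"wz":0,"hand":85},{"tx":-0.55,"ty":-1,"tz":0,"wx":0,"wy":0,"wz":0,"hand":85},{"tx":-0.55,"ty":-1,"tz":0,"wx":0,"wy":0,"wz":0,"hand":85},{"tx":-0.55,"ty":-1,"tz":0,"wx":0,"wy":0,"wz":0,"hand":85},{"tx":-0.55,"ty":-1,"tz":0,"wx":0,"wy":0,"wz":0,"hand":85},{"tx":-0.55,"ty":-1,"tz":0,"wx":0,"wy":0,"wz":0,"hand":85},{"tx":-0.55,"ty":-1,"tz":0.8,"wx":0,"wy":0,"wz":0,"hand":85},{"tx":-0.55,"ty":-1,"tz":1,"wx":0,"wy":0,"wz":0,"hand":85},{"tx":0,"ty":0,"tz":0,"wx":0,"wy":0,"wz":0,"hand":85}]'
python3 go.py '[.609,-.243,.024]'
```

```text
time_s: 1.8
tcp_pos: [0.4831, 0.1951, 0.2204]
ee_rot: [[-0.975, 0.224, 0.0], [0.224, 0.975, 0.0], [-0.0, 0.0, -1.0]]
wrist_force: [0.1, 0.7, -0.3]
finger_gap: 0.997
time_s: 3.18
tcp_pos: [0.6054, -0.2451, 0.1439]
ee_rot: [[-0.974, 0.227, -0.006], [0.227, 0.974, 0.002], [0.007, 0.001, -1.0]]
wrist_force: [-0.2, 0.3, 0.3]
finger_gap: 0.996
t 3.17 p [ 0.6054 -0.2451  0.1439] yaw 76.9 zax [-0.0064  0.0022 -1.    ] gap 0.996 F [-0.2  0.3  0.3] need tx,ty,tz [-0.096  0.07   2.996]
```

```bash
python3 -m jog '[{"tx":-0.1,"ty":0.07,"tz":0.75,"wx":0,"wy":0,"wz":0,"hand":85},{"tx":0,"ty":0,"tz":0.75,"wx":0,"wy":0,"wz":0,"hand":85},{"tx":0,"ty":0,"tz":0.75,"wx":0,"wy":0,"wz":0,"hand":85},{"tx":0,"ty":0,"tz":0.75,"wx":0,"wy":0,"wz":0,"hand":85},{"tx":0,"ty":0,"tz":0,"wx":0,"wy":0,"wz":0,"hand":85}]'; python3 - <<'E'
import sys; sys.path.insert(0,'.')
from h import *
c=crop("side",(260,230,420,370),4,"g1.png")
E
python3 go.py '[.609,-.243,.024]'
```

```text
time_s: 3.8
tcp_pos: [0.6099, -0.2391, 0.0268]
ee_rot: [[-0.975, 0.223, -0.004], [0.223, 0.975, 0.002], [0.005, 0.001, -1.0]]
wrist_force: [-0.0, -0.2, 0.3]
finger_gap: 0.995
t 3.85 p [ 0.6113 -0.2399  0.0284] yaw 77.1 zax [-1.4e-03  9.0e-04 -1.0e+00] gap 0.994 F [-0.4 -0.1  0.4] need tx,ty,tz [ 0.038 -0.09   0.11 ]
```

View pics/g1.png

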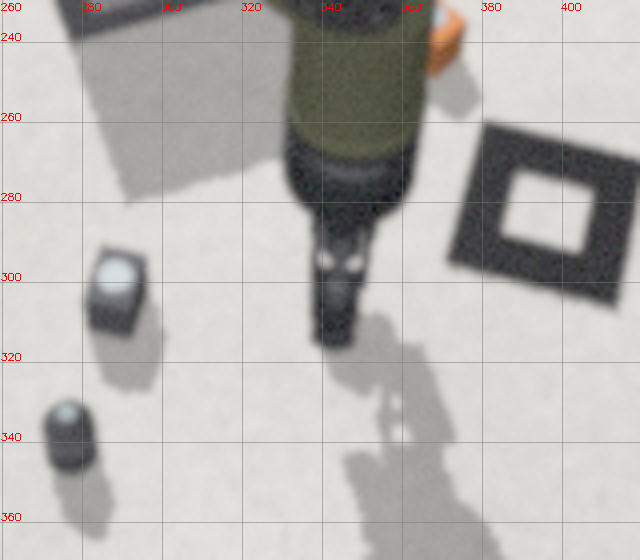

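The side view shows the open jaws in line over o1 (finger at about 342,300), with nothing touched. Now to close and lift.

```bash
python3 -m jog '[{"tx":0,"ty":-0.08,"tz":0.08,"wx":0,"wy":0,"wz":0,"hand":50},{"tx":0,"ty":0,"tz":0,"wx":0,"wy":0,"wz":0,"hand":20},{"tx":0,"ty":0,"tz":0,"wx":0,"wy":0,"wz":0,"hand":10},{"tx":0,"ty":0,"tz":0,"wx":0,"wy":0,"wz":0,"hand":10},{"tx":0,"ty":0,"tz":0,"wx":0,"wy":0,"wz":0,"hand":10},{"tx":0,"ty":0,"tz":0,"wx":0,"wy":0,"wz":0,"hand":10}]' 50; python3 go.py '[.609,-.243,.22]'
```

```text
time_s: 4.6
tcp_pos: [0.6127, -0.2422, 0.0286]
ee_rot: [[-0.974, 0.224, 0.004], [0.224, 0.974, 0.002], [-0.004, 0.003, -1.0]]
wrist_force: [-1.1, 6.0, 15.6]
finger_gap: 0.248
t 4.6 p [ 0.6127 -0.2422  0.0286] yaw 77.0 zax [ 0.0041  0.0019 -1.    ] gap 0.248 F [-1.1  6.  15.6] need tx,ty,tz [ 0.068 -0.026 -4.786]
```

The gap reads about 21 mm instead of 32, with an upward force. I'll look before lifting.

```bash
python3 -m jog '[{"tx":0,"ty":0,"tz":0,"wx":0,"wy":0,"wz":0,"hand":10}]'; python3 - <<'E'
import sys; sys.path.insert(0,'.')
from h import *
crop("side",(310,260,380,330),8,"a.png");crop("top",(380,165,460,235),8,"b.png")
a,b=cv2.imread("pics/a.png"),cv2.imread("pics/b.png");h=560
cv2.imwrite("pics/g2.png",cv2.resize(np.hstack([a,b[:h]]),None,fx=.66,fy=.66))
E
python3 go.py '[.609,-.243,.22]'
```

```text
time_s: 4.72
tcp_pos: [0.6127, -0.2423, 0.0286]
ee_rot: [[-0.974, 0.224, 0.004], [0.224, 0.974, 0.002], [-0.004, 0.003, -1.0]]
wrist_force: [-0.6, 6.3, 14.9]
finger_gap: 0.249
t 4.83 p [ 0.6127 -0.2423  0.0286] yaw 77.0 zax [ 0.0041  0.0019 -1.    ] gap 0.252 F [-0.1  6.4 15.4] need tx,ty,tz [ 0.069 -0.025 -4.786]
```

View pics/g2.png

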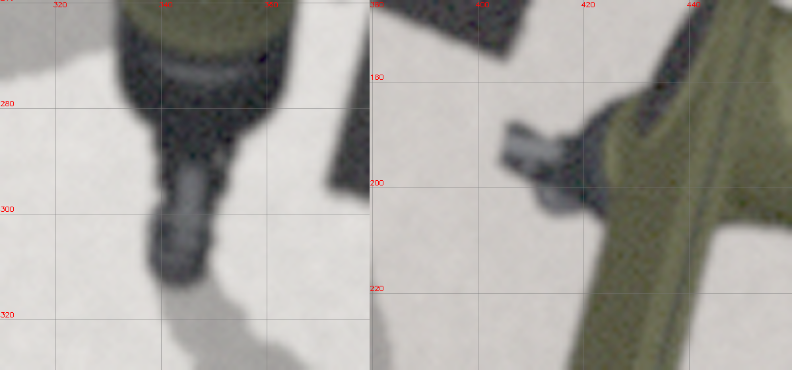

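Unclear: the barrel foot is still near its original spot (side 343,313), but the reading is inconsistent. I'll open, back off up and check how it stands.

```bash
python3 -m jog '[{"tx":0,"ty":0,"tz":0,"wx":0,"wy":0,"wz":0,"hand":85},{"tx":0,"ty":0,"tz":0,"wx":0,"wy":0,"wz":0,"hand":85},{"tx":0,"ty":0,"tz":0,"wx":0,"wy":0,"wz":0,"hand":85},{"tx":0,"ty":0,"tz":0,"wx":0,"wy":0,"wz":0,"hand":85},{"tx":0,"ty":0,"tz":-1,"wx":0,"wy":0,"wz":0,"hand":85},{"tx":0,"ty":0,"tz":-1,"wx":0,"wy":0,"wz":0,"hand":85},{"tx":0,"ty":1,"tz":-1,"wx":0,"wy":0,"wz":0,"hand":85},{"tx":0,"ty":1,"tz":0,"wx":0,"wy":0,"wz":0,"hand":85},{"tx":0,"ty":1,"tz":0,"wx":0,"wy":0,"wz":0,"hand":85},{"tx":0,"ty":0,"tz":0,"wx":0,"wy":0,"wz":0,"hand":85}]'; python3 - <<'E'
import sys; sys.path.insert(0,'.')
from h import *
crop("side",(310,270,380,340),8,"a.png");crop("top",(380,165,460,235),8,"b.png")
a,b=cv2.imread("pics/a.png"),cv2.imread("pics/b.png");h=560
cv2.imwrite("pics/g3.png",cv2.resize(np.hstack([a,b[:h]]),None,fx=.66,fy=.66))
E
python3 go.py '[.609,-.243,.024]'
```

```text
time_s: 6.08
tcp_pos: [0.6381, -0.1243, 0.145]
ee_rot: [[-0.975, 0.22, -0.0], [0.22, 0.975, 0.001], [0.0, 0.001, -1.0]]
wrist_force: [-0.6, -0.3, 0.1]
finger_gap: 0.994
t 6.17 p [ 0.6377 -0.127   0.1448] yaw 77.1 zax [-7.e-04 -5.e-04 -1.e+00] gap 0.997 F [0.  0.2 0.4] need tx,ty,tz [ 0.053 -2.985  3.022]
```

View pics/g3.png

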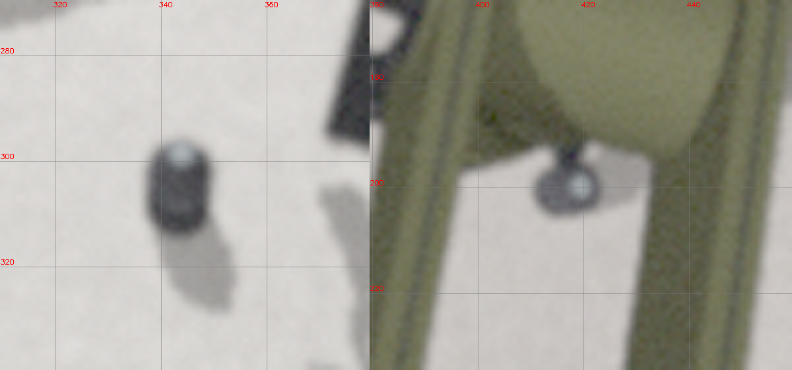

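o1 still stands upright where it was (side 344,300; top 419,200). I'll check how the gap reading relates to the commanded opening.

```bash
python3 -m jog '[{"tx":0,"ty":0,"tz":0,"wx":0,"wy":0,"wz":0,"hand":32},{"tx":0,"ty":0,"tz":0,"wx":0,"wy":0,"wz":0,"hand":32},{"tx":0,"ty":0,"tz":0,"wx":0,"wy":0,"wz":0,"hand":32},{"tx":0,"ty":0,"tz":0,"wx":0,"wy":0,"wz":0,"hand":32},{"tx":0,"ty":0,"tz":0,"wx":0,"wy":0,"wz":0,"hand":32},{"tx":0,"ty":0,"tz":0,"wx":0,"wy":0,"wz":0,"hand":32}]';  python3 - <<'E'
import sys; sys.path.insert(0,'.')
from fit import *
s=cams.capture("side"); m=mask(s,(343,305)); 
print(fit([s],[m],OBJ,[.609,-.243]))
for u in((343.7,298.8),): print(p2w(s,u,.052))
E
```

```text
time_s: 6.92
tcp_pos: [0.6379, -0.1271, 0.1451]
ee_rot: [[-0.975, 0.224, 0.0], [0.224, 0.975, -0.0], [-0.0, -0.0, -1.0]]
wrist_force: [-0.2, 0.9, 0.3]
finger_gap: 0.377
(array([ 0.61023138, -0.23994901]), np.float64(71.48897775662833))
[ 0.60800441 -0.24123551  0.052     ]
```

Linear, so the pads did close onto the cone: I was too high. Go back lower, with TCP about 15 mm.

```bash
python3 -m jog '[{"tx":0.05,"ty":-1,"tz":0,"wx":0,"wy":0,"wz":0,"hand":85},{"tx":0,"ty":-1,"tz":0,"wx":0,"wy":0,"wz":0,"hand":85},{"tx":0,"ty":-0.93,"tz":0,"wx":0,"wy":0,"wz":0,"hand":85},{"tx":0,"ty":0,"tz":0.85,"wx":0,"wy":0,"wz":0,"hand":85},{"tx":0,"ty":0,"tz":0.85,"wx":0,"wy":0,"wz":0,"hand":85},{"tx":0,"ty":0,"tz":0.85,"wx":0,"wy":0,"wz":0,"hand":85},{"tx":0,"ty":0,"tz":0.55,"wx":0,"wy":0,"wz":0,"hand":85},{"tx":0,"ty":0,"tz":0,"wx":0,"wy":0,"wz":0,"hand":85},{"tx":0,"ty":0,"tz":0,"wx":0,"wy":0,"wz":0,"hand":85}]'; python3 go.py '[.609,-.242,.014]'
python3 - <<'E'
import sys; sys.path.insert(0,'.')
from h import *
s=cams.capture("side")
print([w2p(s,[.612,-.262,z])[0].round(1).tolist() for z in(0,.015,.03)])
E
```

```text
time_s: 8.1
tcp_pos: [0.6105, -0.2412, 0.022]
ee_rot: [[-0.975, 0.224, 0.001], [0.224, 0.975, -0.001], [-0.001, -0.0, -1.0]]
wrist_force: [-0.6, 0.0, 1.1]
finger_gap: 0.997
t 8.1 p [ 0.6105 -0.2412  0.022 ] yaw 77.1 zax [ 1.3e-03 -6.0e-04 -1.0e+00] gap 0.997 F [-0.6  0.   1.1] need tx,ty,tz [ 0.031 -0.029  0.199]
[[345.6, 316.7], [345.9, 313.8], [346.1, 310.9]]
```

```bash
python3 -m jog '[{"tx":0.03,"ty":-0.03,"tz":0.22,"wx":0,"wy":0,"wz":0,"hand":85},{"tx":0,"ty":0,"tz":0,"wx":0,"wy":0,"wz":0,"hand":38},{"tx":0,"ty":0,"tz":0,"wx":0,"wy":0,"wz":0,"hand":38},{"tx":0,"ty":0,"tz":0,"wx":0,"wy":0,"wz":0,"hand":38},{"tx":0,"ty":0,"tz":0,"wx":0,"wy":0,"wz":0,"hand":38},{"tx":0,"ty":0,"tz":0,"wx":0,"wy":0,"wz":0,"hand":38}]'; python3 -m jog '[{"tx":0,"ty":0,"tz":0,"wx":0,"wy":0,"wz":0,"hand":25},{"tx":0,"ty":0,"tz":0,"wx":0,"wy":0,"wz":0,"hand":25},{"tx":0,"ty":0,"tz":0,"wx":0,"wy":0,"wz":0,"hand":25}]' 40
```

```text
time_s: 8.9
tcp_pos: [0.6083, -0.2418, 0.0124]
ee_rot: [[-0.975, 0.224, 0.0], [0.224, 0.975, -0.0], [-0.0, -0.0, -1.0]]
wrist_force: [-0.4, -0.4, 0.3]
finger_gap: 0.441
time_s: 9.28
tcp_pos: [0.6085, -0.2418, 0.0126]
ee_rot: [[-0.975, 0.224, 0.001], [0.224, 0.975, -0.0], [-0.001, -0.0, -1.0]]
wrist_force: [-0.5, 1.4, 2.9]
finger_gap: 0.345
```

```bash
python3 -m jog '[{"tx":0,"ty":0,"tz":0,"wx":0,"wy":0,"wz":0,"hand":15},{"tx":0,"ty":0,"tz":0,"wx":0,"wy":0,"wz":0,"hand":15},{"tx":0,"ty":0,"tz":0,"wx":0,"wy":0,"wz":0,"hand":15}]' 40;  python3 -m jog '[{"tx":0,"ty":0,"tz":-0.15,"wx":0,"wy":0,"wz":0,"hand":15},{"tx":0,"ty":0,"tz":-0.15,"wx":0,"wy":0,"wz":0,"hand":15},{"tx":0,"ty":0,"tz":0,"wx":0,"wy":0,"wz":0,"hand":15},{"tx":0,"ty":0,"tz":0,"wx":0,"wy":0,"wz":0,"hand":15}]'
```

```text
time_s: 9.65
tcp_pos: [0.6085, -0.2419, 0.0126]
ee_rot: [[-0.975, 0.224, 0.001], [0.224, 0.975, -0.0], [-0.001, -0.0, -1.0]]
wrist_force: [0.7, 1.0, 5.1]
finger_gap: 0.348
time_s: 10.15
tcp_pos: [0.608, -0.2418, 0.0241]
ee_rot: [[-0.975, 0.224, -0.0], [0.224, 0.975, 0.0], [0.0, 0.0, -1.0]]
wrist_force: [0.2, 0.2, -1.3]
finger_gap: 0.35
```

Held: the wrist shows -1.3 N, which is the part's weight, and the gap is steady. Carry it to the objective bay at tray x=-5, y=46, i.e. world (0.517,0.111).

```bash
python3 -m jog '[{"tx":0,"ty":0,"tz":-0.83,"wx":0,"wy":0,"wz":0,"hand":15},{"tx":0,"ty":0,"tz":-0.83,"wx":0,"wy":0,"wz":0,"hand":15},{"tx":0,"ty":0,"tz":-0.83,"wx":0,"wy":0,"wz":0,"hand":15},{"tx":0.42,"ty":0.81,"tz":-0.83,"wx":0,"wy":0,"wz":0,"hand":15},{"tx":0.42,"ty":0.81,"tz":-0.83,"wx":0,"wy":0,"wz":0,"hand":15},{"tx":0.42,"ty":0.81,"tz":0,"wx":0,"wy":0,"wz":0,"hand":15},{"tx":0.42,"ty":0.81,"tz":0,"wx":0,"wy":0,"wz":0,"hand":15},{"tx":0.42,"ty":0.81,"tz":0,"wx":0,"wy":0,"wz":0,"hand":15},{"tx":0.42,"ty":0.81,"tz":0,"wx":0,"wy":0,"wz":0,"hand":15},{"tx":0.42,"ty":0.81,"tz":0,"wx":0,"wy":0,"wz":0,"hand":15},{"tx":0.42,"ty":0.81,"tz":0,"wx":0,"wy":0,"wz":0,"hand":15}]'; python3 -m jog '[{"tx":0.42,"ty":0.81,"tz":0,"wx":0,"wy":0,"wz":0,"hand":15},{"tx":0.42,"ty":0.81,"tz":0,"wx":0,"wy":0,"wz":0,"hand":15},{"tx":0,"ty":0,"tz":0.6,"wx":0,"wy":0,"wz":0,"hand":15},{"tx":0,"ty":0,"tz":0.6,"wx":0,"wy":0,"wz":0,"hand":15},{"tx":0,"ty":0,"tz":0,"wx":0,"wy":0,"wz":0,"hand":15},{"tx":0,"ty":0,"tz":0,"wx":0,"wy":0,"wz":0,"hand":15}]'; python3 go.py '[.5172,.111,.1125]'
```

```text
time_s: 11.52
tcp_pos: [0.5345, 0.042, 0.1901]
ee_rot: [[-0.975, 0.224, -0.0], [0.224, 0.975, 0.0], [0.0, -0.0, -1.0]]
wrist_force: [0.8, 0.2, -1.8]
finger_gap: 0.351
time_s: 12.28
tcp_pos: [0.5174, 0.1115, 0.1428]
ee_rot: [[-0.975, 0.224, 0.001], [0.224, 0.975, 0.0], [-0.001, 0.0, -1.0]]
wrist_force: [-0.1, 0.5, -1.4]
finger_gap: 0.352
t 12.28 p [0.5174 0.1115 0.1428] yaw 77.1 zax [ 6.e-04  1.e-04 -1.e+00] gap 0.352 F [-0.1  0.5 -1.4] need tx,ty,tz [ 0.002 -0.014  0.758]
```

```bash
python3 -m jog '[{"tx":0,"ty":0,"tz":0.25,"wx":0,"wy":0,"wz":0,"hand":15},{"tx":0,"ty":0,"tz":0.2,"wx":0,"wy":0,"wz":0,"hand":15},{"tx":0,"ty":0,"tz":0.15,"wx":0,"wy":0,"wz":0,"hand":15},{"tx":0,"ty":0,"tz":0.1,"wx":0,"wy":0,"wz":0,"hand":15},{"tx":0,"ty":0,"tz":0,"wx":0,"wy":0,"wz":0,"hand":15}]'; python3 go.py '[.5172,.111,.1125]'
```

```text
time_s: 12.9
tcp_pos: [0.5167, 0.1115, 0.1139]
ee_rot: [[-0.975, 0.224, -0.001], [0.224, 0.975, -0.0], [0.001, -0.0, -1.0]]
wrist_force: [-0.5, 0.2, -1.9]
finger_gap: 0.348
t 12.9 p [0.5167 0.1115 0.1139] yaw 77.1 zax [-9.e-04 -1.e-04 -1.e+00] gap 0.348 F [-0.5  0.2 -1.9] need tx,ty,tz [-0.015 -0.01   0.034]
```

```bash
python3 -m jog '[{"tx":0,"ty":0,"tz":0.03,"wx":0,"wy":0,"wz":0,"hand":15},{"tx":0,"ty":0,"tz":0,"wx":0,"wy":0,"wz":0,"hand":15}]';python3 -m jog '[{"tx":0,"ty":0,"tz":0.03,"wx":0,"wy":0,"wz":0,"hand":15},{"tx":0,"ty":0,"tz":0,"wx":0,"wy":0,"wz":0,"hand":15}]'
```

```text
time_s: 13.15
tcp_pos: [0.5171, 0.1116, 0.1132]
ee_rot: [[-0.975, 0.224, 0.0], [0.224, 0.975, 0.0], [-0.0, 0.0, -1.0]]
wrist_force: [-0.2, 0.3, -1.8]
finger_gap: 0.344
time_s: 13.4
tcp_pos: [0.517, 0.1116, 0.1119]
ee_rot: [[-0.975, 0.224, 0.0], [0.224, 0.975, 0.0], [-0.0, 0.0, -1.0]]
wrist_force: [-1.0, -0.1, -2.6]
finger_gap: 0.355
```

```bash
python3 -m jog '[{"tx":0,"ty":0,"tz":0.03,"wx":0,"wy":0,"wz":0,"hand":15},{"tx":0,"ty":0,"tz":0,"wx":0,"wy":0,"wz":0,"hand":15}]';python3 -m jog '[{"tx":0,"ty":0,"tz":0.03,"wx":0,"wy":0,"wz":0,"hand":15},{"tx":0,"ty":0,"tz":0,"wx":0,"wy":0,"wz":0,"hand":15}]'
```

```text
time_s: 13.65
tcp_pos: [0.5171, 0.1116, 0.1117]
ee_rot: [[-0.975, 0.224, 0.001], [0.224, 0.975, 0.0], [-0.001, 0.0, -1.0]]
wrist_force: [-2.1, 0.1, 5.1]
finger_gap: 0.35
time_s: 13.9
tcp_pos: [0.5172, 0.1116, 0.1115]
ee_rot: [[-0.975, 0.224, 0.001], [0.224, 0.975, 0.0], [-0.001, 0.0, -1.0]]
wrist_force: [-4.7, -0.1, 13.0]
finger_gap: 0.346
```

Firm contact on the floor. Release, rise, and go over to the cube.

```bash
python3 -m jog '[{"tx":0,"ty":0,"tz":-0.04,"wx":0,"wy":0,"wz":0,"hand":40},{"tx":0,"ty":0,"tz":0,"wx":0,"wy":0,"wz":0,"hand":48},{"tx":0,"ty":0,"tz":0,"wx":0,"wy":0,"wz":0,"hand":48},{"tx":0,"ty":0,"tz":-0.3,"wx":0,"wy":0,"wz":0,"hand":48},{"tx":0,"ty":0,"tz":-0.8,"wx":0,"wy":0,"wz":0,"hand":48},{"tx":0,"ty":0,"tz":-0.9,"wx":0,"wy":0,"wz":0,"hand":48},{"tx":-0.1,"ty":-0.93,"tz":0,"wx":0,"wy":0,"wz":0,"hand":85},{"tx":-0.1,"ty":-0.93,"tz":0,"wx":0,"wy":0,"wz":0,"hand":85},{"tx":-0.1,"ty":-0.93,"tz":0,"wx":0,"wy":0,"wz":0,"hand":85},{"tx":-0.1,"ty":-0.93,"tz":0,"wx":0,"wy":0,"wz":0,"hand":85},{"tx":-0.1,"ty":-0.93,"tz":0,"wx":0,"wy":0,"wz":0,"hand":85}]';python3 -m jog '[{"tx":-0.1,"ty":-0.93,"tz":0,"wx":0,"wy":0,"wz":0,"hand":85},{"tx":-0.1,"ty":-0.93,"tz":0,"wx":0,"wy":0,"wz":0,"hand":85},{"tx":-0.1,"ty":-0.93,"tz":0.6,"wx":0,"wy":0,"wz":0,"hand":85},{"tx":-0.1,"ty":-0.93,"tz":1,"wx":0,"wy":0,"wz":0,"hand":85},{"tx":0,"ty":0,"tz":1,"wx":0,"wy":0,"wz":0,"hand":85},{"tx":0,"ty":0,"tz":0,"wx":0,"wy":0,"wz":0,"hand":85},{"tx":0,"ty":0,"tz":0,"wx":0,"wy":0,"wz":0,"hand":85}]';python3 go.py '[.4768,-.2238,.0135]'
python3 - <<'E'
import sys; sys.path.insert(0,'.')
from fit import *
t=cams.capture("top");s=cams.capture("side")
z=np.array([0,0,.099])
for n,u in(("new",(.5172,.111)),("ref",(.5757,.1257))):
    P=[*u,.14]; ut,us=w2p(t,P)[0],w2p(s,P)[0]
    ms=[mask(t,ut),mask(s,us)];print(n,ut,us,[m.sum() for m in ms],fit([t,s],ms,OBJ+z,list(u)))
E
```

```text
time_s: 15.28
tcp_pos: [0.4949, -0.0754, 0.1919]
ee_rot: [[-0.975, 0.224, 0.001], [0.224, 0.975, -0.0], [-0.001, -0.0, -1.0]]
wrist_force: [0.0, -0.3, -0.4]
finger_gap: 0.999
time_s: 16.15
tcp_pos: [0.4781, -0.223, 0.0884]
ee_rot: [[-0.975, 0.223, 0.001], [0.223, 0.975, -0.001], [-0.001, -0.0, -1.0]]
wrist_force: [1.1, 0.5, 0.4]
finger_gap: 0.992
t 16.15 p [ 0.4781 -0.223   0.0884] yaw 77.1 zax [ 1.4e-03 -7.0e-04 -1.0e+00] gap 0.992 F [1.1 0.5 0.4] need tx,ty,tz [ 0.029 -0.027  1.872]
new [297.66212112 230.92140226] [294.19354848 169.09539213] [np.uint64(109), np.uint64(984)] (array([0.51494351, 0.11031448]), np.float64(778.2541462229563))
ref [292.37364795 209.1960484 ] [315.37117738 163.64160854] [np.uint64(114), np.uint64(596)] (array([0.57260018, 0.12768582]), np.float64(407.1399447746758))
```

The new objective is standing (top mask 109 px, about the same as the reference's 114). Now grip the cube.

```bash
python3 -m jog '[{"tx":0.03,"ty":-0.03,"tz":0.7,"wx":0,"wy":0,"wz":0,"hand":85},{"tx":0,"ty":0,"tz":0.7,"wx":0,"wy":0,"wz":0,"hand":85},{"tx":0,"ty":0,"tz":0.47,"wx":0,"wy":0,"wz":0,"hand":85},{"tx":0,"ty":0,"tz":0,"wx":0,"wy":0,"wz":0,"hand":85},{"tx":0,"ty":0,"tz":0,"wx":0,"wy":0,"wz":0,"hand":46},{"tx":0,"ty":0,"tz":0,"wx":0,"wy":0,"wz":0,"hand":46},{"tx":0,"ty":0,"tz":0,"wx":0,"wy":0,"wz":0,"hand":46},{"tx":0,"ty":0,"tz":0,"wx":0,"wy":0,"wz":0,"hand":25},{"tx":0,"ty":0,"tz":0,"wx":0,"wy":0,"wz":0,"hand":25},{"tx":0,"ty":0,"tz":0,"wx":0,"wy":0,"wz":0,"hand":25},{"tx":0,"ty":0,"tz":0,"wx":0,"wy":0,"wz":0,"hand":25}]' 40;  python3 -m jog '[{"tx":0,"ty":0,"tz":-0.15,"wx":0,"wy":0,"wz":0,"hand":25},{"tx":0,"ty":0,"tz":-0.15,"wx":0,"wy":0,"wz":0,"hand":25},{"tx":0,"ty":0,"tz":0,"wx":0,"wy":0,"wz":0,"hand":25},{"tx":0,"ty":0,"tz":0,"wx":0,"wy":0,"wz":0,"hand":25}]';python3 go.py '[.5254,.0182,.19]'
```

```text
time_s: 17.62
tcp_pos: [0.4762, -0.2238, 0.0134]
ee_rot: [[-0.975, 0.224, 0.001], [0.224, 0.975, -0.0], [-0.001, -0.0, -1.0]]
wrist_force: [0.0, 1.5, 6.8]
finger_gap: 0.459
time_s: 18.12
tcp_pos: [0.4756, -0.2237, 0.0243]
ee_rot: [[-0.975, 0.224, -0.0], [0.224, 0.975, 0.0], [0.0, -0.0, -1.0]]
wrist_force: [-0.4, -1.1, -1.6]
finger_gap: 0.46
t 18.12 p [ 0.4756 -0.2237  0.0243] yaw 77.1 zax [-1.e-04  0.e+00 -1.e+00] gap 0.46 F [-0.4 -1.1 -1.6] need tx,ty,tz [ 0.141  6.173 -4.144]
```

```bash
python3 -m jog '[{"tx":0,"ty":0,"tz":-0.83,"wx":0,"wy":0,"wz":0,"hand":25},{"tx":0,"ty":0,"tz":-0.83,"wx":0,"wy":0,"wz":0,"hand":25},{"tx":0,"ty":0,"tz":-0.83,"wx":0,"wy":0,"wz":0,"hand":25},{"tx":0,"ty":0,"tz":-0.83,"wx":0,"wy":0,"wz":0,"hand":25},{"tx":0.02,"ty":0.88,"tz":-0.83,"wx":0,"wy":0,"wz":0,"hand":25},{"tx":0.02,"ty":0.88,"tz":0,"wx":0,"wy":0,"wz":0,"hand":25},{"tx":0.02,"ty":0.88,"tz":0,"wx":0,"wy":0,"wz":0,"hand":25},{"tx":0.02,"ty":0.88,"tz":0,"wx":0,"wy":0,"wz":0,"hand":25},{"tx":0.02,"ty":0.88,"tz":0,"wx":0,"wy":0,"wz":0,"hand":25},{"tx":0.02,"ty":0.88,"tz":0,"wx":0,"wy":0,"wz":0,"hand":25},{"tx":0.02,"ty":0.88,"tz":0,"wx":0,"wy":0,"wz":0,"hand":25}]';python3 -m jog '[{"tx":0,"ty":0,"tz":0.6,"wx":0,"wy":0,"wz":0,"hand":25},{"tx":0,"ty":0,"tz":0.6,"wx":0,"wy":0,"wz":0,"hand":25},{"tx":0,"ty":0,"tz":0.3,"wx":0,"wy":0,"wz":0,"hand":25},{"tx":0,"ty":0,"tz":0.2,"wx":0,"wy":0,"wz":0,"hand":25},{"tx":0,"ty":0,"tz":0.1,"wx":0,"wy":0,"wz":0,"hand":25},{"tx":0,"ty":0,"tz":0,"wx":0,"wy":0,"wz":0,"hand":25},{"tx":0,"ty":0,"tz":0,"wx":0,"wy":0,"wz":0,"hand":25}]';python3 go.py '[.5254,.0182,.1125]'
```

```text
time_s: 19.5
tcp_pos: [0.5251, 0.0189, 0.1899]
ee_rot: [[-0.975, 0.224, -0.001], [0.224, 0.975, -0.0], [0.001, -0.0, -1.0]]
wrist_force: [0.1, 1.0, -1.2]
finger_gap: 0.464
time_s: 20.38
tcp_pos: [0.5259, 0.0176, 0.1189]
ee_rot: [[-0.975, 0.224, 0.001], [0.224, 0.975, -0.0], [-0.001, 0.0, -1.0]]
wrist_force: [0.8, -0.2, -1.8]
finger_gap: 0.465
t 20.38 p [0.5259 0.0176 0.1189] yaw 77.1 zax [ 0.0013 -0.     -1.    ] gap 0.465 F [ 0.8 -0.2 -1.8] need tx,ty,tz [0.017 0.012 0.16 ]
```

```bash
python3 -m jog '[{"tx":0,"ty":0,"tz":0.1,"wx":0,"wy":0,"wz":0,"hand":25},{"tx":0,"ty":0,"tz":0.05,"wx":0,"wy":0,"wz":0,"hand":25},{"tx":0,"ty":0,"tz":0,"wx":0,"wy":0,"wz":0,"hand":25}]';python3 -m jog '[{"tx":0,"ty":0,"tz":0.03,"wx":0,"wy":0,"wz":0,"hand":25},{"tx":0,"ty":0,"tz":0,"wx":0,"wy":0,"wz":0,"hand":25}]'
```

```text
time_s: 20.75
tcp_pos: [0.5254, 0.0177, 0.1126]
ee_rot: [[-0.975, 0.224, 0.0], [0.224, 0.975, -0.0], [-0.0, -0.0, -1.0]]
wrist_force: [-0.2, -0.5, 1.6]
finger_gap: 0.462
time_s: 21.0
tcp_pos: [0.5254, 0.0177, 0.1124]
ee_rot: [[-0.975, 0.224, 0.001], [0.224, 0.975, -0.0], [-0.001, 0.0, -1.0]]
wrist_force: [-3.6, 0.4, 10.6]
finger_gap: 0.462
```

Touchdown. Release and go for o2.

```bash
python3 -m jog '[{"tx":0,"ty":0,"tz":-0.04,"wx":0,"wy":0,"wz":0,"hand":46},{"tx":0,"ty":0,"tz":0,"wx":0,"wy":0,"wz":0,"hand":51},{"tx":0,"ty":0,"tz":0,"wx":0,"wy":0,"wz":0,"hand":51},{"tx":0,"ty":0,"tz":-0.3,"wx":0,"wy":0,"wz":0,"hand":51},{"tx":0,"ty":0,"tz":-0.8,"wx":0,"wy":0,"wz":0,"hand":51},{"tx":0,"ty":0,"tz":-0.85,"wx":0,"wy":0,"wz":0,"hand":51},{"tx":0.02,"ty":-0.95,"tz":0,"wx":0,"wy":0,"wz":0,"hand":85},{"tx":0.02,"ty":-0.95,"tz":0,"wx":0,"wy":0,"wz":0,"hand":85},{"tx":0.02,"ty":-0.95,"tz":0,"wx":0,"wy":0,"wz":0,"hand":85},{"tx":0.02,"ty":-0.95,"tz":0,"wx":0,"wy":0,"wz":0,"hand":85},{"tx":0.02,"ty":-0.95,"tz":0,"wx":0,"wy":0,"wz":0,"hand":85}]';python3 -m jog '[{"tx":0.02,"ty":-0.95,"tz":0,"wx":0,"wy":0,"wz":0,"hand":85},{"tx":0.02,"ty":-0.95,"tz":0,"wx":0,"wy":0,"wz":0,"hand":85},{"tx":0,"ty":-0.95,"tz":0.6,"wx":0,"wy":0,"wz":0,"hand":85},{"tx":0,"ty":-0.95,"tz":1,"wx":0,"wy":0,"wz":0,"hand":85},{"tx":0,"ty":0,"tz":1,"wx":0,"wy":0,"wz":0,"hand":85},{"tx":0,"ty":0,"tz":0,"wx":0,"wy":0,"wz":0,"hand":85},{"tx":0,"ty":0,"tz":0,"wx":0,"wy":0,"wz":0,"hand":85}]';python3 go.py '[.444,-.314,.0125]'
```

```text
time_s: 22.38
tcp_pos: [0.4789, -0.1678, 0.1916]
ee_rot: [[-0.975, 0.224, 0.001], [0.224, 0.975, -0.0], [-0.001, -0.0, -1.0]]
wrist_force: [-0.3, 0.4, -0.4]
finger_gap: 0.995
time_s: 23.25
tcp_pos: [0.4442, -0.3147, 0.088]
ee_rot: [[-0.975, 0.223, 0.001], [0.223, 0.975, -0.001], [-0.001, -0.001, -1.0]]
wrist_force: [0.0, 0.3, 1.0]
finger_gap: 0.996
t 23.25 p [ 0.4442 -0.3147  0.088 ] yaw 77.1 zax [ 1.2e-03 -9.0e-04 -1.0e+00] gap 0.996 F [0.  0.3 1. ] need tx,ty,tz [0.013 0.017 1.887]
```

```bash
python3 -m jog '[{"tx":0.01,"ty":0.02,"tz":0.7,"wx":0,"wy":0,"wz":0,"hand":85},{"tx":0,"ty":0,"tz":0.7,"wx":0,"wy":0,"wz":0,"hand":85},{"tx":0,"ty":0,"tz":0.49,"wx":0,"wy":0,"wz":0,"hand":85},{"tx":0,"ty":0,"tz":0,"wx":0,"wy":0,"wz":0,"hand":85},{"tx":0,"ty":0,"tz":0,"wx":0,"wy":0,"wz":0,"hand":38},{"tx":0,"ty":0,"tz":0,"wx":0,"wy":0,"wz":0,"hand":38},{"tx":0,"ty":0,"tz":0,"wx":0,"wy":0,"wz":0,"hand":38},{"tx":0,"ty":0,"tz":0,"wx":0,"wy":0,"wz":0,"hand":38},{"tx":0,"ty":0,"tz":0,"wx":0,"wy":0,"wz":0,"hand":15},{"tx":0,"ty":0,"tz":0,"wx":0,"wy":0,"wz":0,"hand":15},{"tx":0,"ty":0,"tz":0,"wx":0,"wy":0,"wz":0,"hand":15},{"tx":0,"ty":0,"tz":0,"wx":0,"wy":0,"wz":0,"hand":15}]' 40;  python3 -m jog '[{"tx":0,"ty":0,"tz":-0.15,"wx":0,"wy":0,"wz":0,"hand":15},{"tx":0,"ty":0,"tz":-0.15,"wx":0,"wy":0,"wz":0,"hand":15},{"tx":0,"ty":0,"tz":0,"wx":0,"wy":0,"wz":0,"hand":15},{"tx":0,"ty":0,"tz":0,"wx":0,"wy":0,"wz":0,"hand":15}]';python3 go.py '[.4687,.0987,.19]'
```

```text
time_s: 24.75
tcp_pos: [0.4433, -0.3134, 0.0116]
ee_rot: [[-0.975, 0.224, 0.0], [0.224, 0.975, -0.0], [-0.0, 0.0, -1.0]]
wrist_force: [-0.4, 2.0, 6.4]
finger_gap: 0.35
time_s: 25.25
tcp_pos: [0.4432, -0.3135, 0.0231]
ee_rot: [[-0.975, 0.224, -0.0], [0.224, 0.975, -0.0], [-0.0, -0.0, -1.0]]
wrist_force: [0.1, 0.4, -0.8]
finger_gap: 0.349
t 25.25 p [ 0.4432 -0.3135  0.0231] yaw 77.1 zax [-0. -0. -1.] gap 0.349 F [ 0.1  0.4 -0.8] need tx,ty,tz [ 1.683 10.187 -4.172]
```

```bash
python3 -m jog '[{"tx":0,"ty":0,"tz":-0.9,"wx":0,"wy":0,"wz":0,"hand":15},{"tx":0,"ty":0,"tz":-0.9,"wx":0,"wy":0,"wz":0,"hand":15},{"tx":0.14,"ty":0.85,"tz":-0.9,"wx":0,"wy":0,"wz":0,"hand":15},{"tx":0.14,"ty":0.85,"tz":-0.9,"wx":0,"wy":0,"wz":0,"hand":15},{"tx":0.14,"ty":0.85,"tz":-0.57,"wx":0,"wy":0,"wz":0,"hand":15},{"tx":0.14,"ty":0.85,"tz":0,"wx":0,"wy":0,"wz":0,"hand":15},{"tx":0.14,"ty":0.85,"tz":0,"wx":0,"wy":0,"wz":0,"hand":15},{"tx":0.14,"ty":0.85,"tz":0,"wx":0,"wy":0,"wz":0,"hand":15},{"tx":0.14,"ty":0.85,"tz":0,"wx":0,"wy":0,"wz":0,"hand":15},{"tx":0.14,"ty":0.85,"tz":0,"wx":0,"wy":0,"wz":0,"hand":15},{"tx":0.14,"ty":0.85,"tz":0,"wx":0,"wy":0,"wz":0,"hand":15},{"tx":0.14,"ty":0.85,"tz":0,"wx":0,"wy":0,"wz":0,"hand":15}]';python3 -m jog '[{"tx":0.14,"ty":0.85,"tz":0,"wx":0,"wy":0,"wz":0,"hand":15},{"tx":0.14,"ty":0.85,"tz":0,"wx":0,"wy":0,"wz":0,"hand":15},{"tx":0,"ty":0,"tz":0.5,"wx":0,"wy":0,"wz":0,"hand":15},{"tx":0,"ty":0,"tz":0.5,"wx":0,"wy":0,"wz":0,"hand":15},{"tx":0,"ty":0,"tz":0.4,"wx":0,"wy":0,"wz":0,"hand":15},{"tx":0,"ty":0,"tz":0.3,"wx":0,"wy":0,"wz":0,"hand":15},{"tx":0,"ty":0,"tz":0.1,"wx":0,"wy":0,"wz":0,"hand":15},{"tx":0,"ty":0,"tz":0,"wx":0,"wy":0,"wz":0,"hand":15},{"tx":0,"ty":0,"tz":0,"wx":0,"wy":0,"wz":0,"hand":15}]';python3 go.py '[.4687,.0987,.111]'
```

```text
time_s: 26.75
tcp_pos: [0.4643, 0.0315, 0.1897]
ee_rot: [[-0.975, 0.224, -0.001], [0.224, 0.975, -0.0], [0.001, -0.0, -1.0]]
wrist_force: [0.3, 0.2, -1.4]
finger_gap: 0.351
time_s: 27.88
tcp_pos: [0.4696, 0.0992, 0.1184]
ee_rot: [[-0.975, 0.224, 0.001], [0.224, 0.975, 0.0], [-0.001, 0.0, -1.0]]
wrist_force: [-0.2, 0.2, -1.6]
finger_gap: 0.352
t 27.88 p [0.4696 0.0992 0.1184] yaw 77.1 zax [ 1.2e-03  1.0e-04 -1.0e+00] gap 0.352 F [-0.2  0.2 -1.6] need tx,ty,tz [ 0.018 -0.017  0.186]
```

```bash
python3 -m jog '[{"tx":0,"ty":0,"tz":0.1,"wx":0,"wy":0,"wz":0,"hand":15},{"tx":0,"ty":0,"tz":0.07,"wx":0,"wy":0,"wz":0,"hand":15},{"tx":0,"ty":0,"tz":0,"wx":0,"wy":0,"wz":0,"hand":15}]';python3 -m jog '[{"tx":0,"ty":0,"tz":0.03,"wx":0,"wy":0,"wz":0,"hand":15},{"tx":0,"ty":0,"tz":0,"wx":0,"wy":0,"wz":0,"hand":15}]'
```

```text
time_s: 28.25
tcp_pos: [0.4689, 0.0992, 0.111]
ee_rot: [[-0.975, 0.224, -0.0], [0.224, 0.975, -0.0], [0.0, -0.0, -1.0]]
wrist_force: [0.6, 0.2, -1.1]
finger_gap: 0.345
time_s: 28.5
tcp_pos: [0.469, 0.0992, 0.1107]
ee_rot: [[-0.975, 0.224, 0.0], [0.224, 0.975, -0.0], [-0.0, 0.0, -1.0]]
wrist_force: [-2.0, -0.7, 5.7]
finger_gap: 0.349
```

```bash
python3 -m jog '[{"tx":0,"ty":0,"tz":-0.04,"wx":0,"wy":0,"wz":0,"hand":40},{"tx":0,"ty":0,"tz":0,"wx":0,"wy":0,"wz":0,"hand":48},{"tx":0,"ty":0,"tz":0,"wx":0,"wy":0,"wz":0,"hand":48},{"tx":0,"ty":0,"tz":-0.3,"wx":0,"wy":0,"wz":0,"hand":48},{"tx":0,"ty":0,"tz":-0.8,"wx":0,"wy":0,"wz":0,"hand":48},{"tx":0,"ty":0,"tz":-0.9,"wx":0,"wy":0,"wz":0,"hand":48},{"tx":0,"ty":0,"tz":-0.5,"wx":0,"wy":0,"wz":0,"hand":48},{"tx":0.56,"ty":0.72,"tz":0,"wx":0,"wy":0,"wz":0,"hand":60},{"tx":0.56,"ty":0.72,"tz":0,"wx":0,"wy":0,"wz":0,"hand":60},{"tx":0.56,"ty":0.72,"tz":0,"wx":0,"wy":0,"wz":0,"hand":60}]'
python3 -m jog '[{"tx":0,"ty":0,"tz":0,"wx":0,"wy":0,"wz":1,"hand":60},{"tx":0,"ty":0,"tz":0,"wx":0,"wy":0,"wz":1,"hand":60},{"tx":0,"ty":0,"tz":0,"wx":0,"wy":0,"wz":1,"hand":60},{"tx":0,"ty":0,"tz":0,"wx":0,"wy":0,"wz":1,"hand":60},{"tx":0,"ty":0,"tz":0,"wx":0,"wy":0,"wz":1,"hand":60},{"tx":0,"ty":0,"tz":0,"wx":0,"wy":0,"wz":1,"hand":60},{"tx":0,"ty":0,"tz":0,"wx":0,"wy":0,"wz":1,"hand":60},{"tx":0,"ty":0,"tz":0,"wx":0,"wy":0,"wz":1,"hand":60},{"tx":0,"ty":0,"tz":0,"wx":0,"wy":0,"wz":1,"hand":60},{"tx":0,"ty":0,"tz":0,"wx":0,"wy":0,"wz":1,"hand":60},{"tx":0,"ty":0,"tz":0,"wx":0,"wy":0,"wz":1,"hand":60},{"tx":0,"ty":0,"tz":0,"wx":0,"wy":0,"wz":1,"hand":60}]'
python3 -m jog '[{"tx":0,"ty":0,"tz":0,"wx":0,"wy":0,"wz":0.55,"hand":60},{"tx":0,"ty":0,"tz":0,"wx":0,"wy":0,"wz":0,"hand":60}]'
python3 go.py '[.423,.198,.085]'
python3 - <<'E'
import sys; sys.path.insert(0,'.')
from h import *
crop("side",(240,130,360,240),6,"s4.png"); crop("top",(240,170,370,290),3,"b.png")
a,b=cv2.imread("pics/s4.png"),cv2.imread("pics/b.png")
a=cv2.resize(a,None,fx=.58,fy=.58);b=cv2.resize(b,(int(b.shape[1]*a.shape[0]/b.shape[0]),a.shape[0]))
cv2.imwrite("pics/s4.png",np.hstack([a,b])[:, :800])
E
```

```text
time_s: 29.75
tcp_pos: [0.4226, 0.1993, 0.2125]
ee_rot: [[-0.975, 0.224, 0.001], [0.224, 0.975, 0.0], [-0.001, 0.001, -1.0]]
wrist_force: [1.1, 0.2, -0.1]
finger_gap: 0.704
time_s: 31.25
tcp_pos: [0.4229, 0.1985, 0.2123]
ee_rot: [[-0.291, 0.957, 0.001], [0.957, 0.291, 0.0], [0.0, 0.001, -1.0]]
wrist_force: [0.1, -0.1, 0.2]
finger_gap: 0.706
time_s: 31.5
tcp_pos: [0.4229, 0.1985, 0.2122]
ee_rot: [[-0.248, 0.969, 0.001], [0.969, 0.248, 0.0], [0.0, 0.001, -1.0]]
wrist_force: [-0.3, 0.6, -0.4]
finger_gap: 0.703
t 31.5 p [0.4229 0.1985 0.2122] yaw 14.4 zax [ 7.e-04  3.e-04 -1.e+00] gap 0.703 F [-0.3  0.6 -0.4] need tx,ty,tz [-0.013 -0.004  3.179]
```

View pics/s4.png

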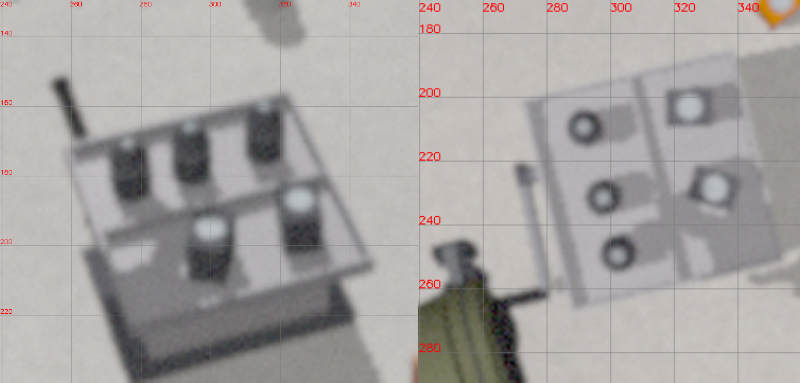

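All five parts stand upright in the right bays: objectives at top (288,209), (294,231), (299,249), and cubes at (321,203), (329,229). The lever is still down. Now grip the bar.

```bash
python3 -m jog '[{"tx":0,"ty":0,"tz":0.8,"wx":0,"wy":0,"wz":0,"hand":60},{"tx":0,"ty":0,"tz":0.8,"wx":0,"wy":0,"wz":0,"hand":60},{"tx":0,"ty":0,"tz":0.8,"wx":0,"wy":0,"wz":0,"hand":60},{"tx":0,"ty":0,"tz":0.6,"wx":0,"wy":0,"wz":0,"hand":60},{"tx":0,"ty":0,"tz":0.3,"wx":0,"wy":0,"wz":0,"hand":60},{"tx":0,"ty":0,"tz":0,"wx":0,"wy":0,"wz":0,"hand":60},{"tx":0,"ty":0,"tz":0,"wx":0,"wy":0,"wz":0,"hand":25},{"tx":0,"ty":0,"tz":0,"wx":0,"wy":0,"wz":0,"hand":25},{"tx":0,"ty":0,"tz":0,"wx":0,"wy":0,"wz":0,"hand":5},{"tx":0,"ty":0,"tz":0,"wx":0,"wy":0,"wz":0,"hand":5},{"tx":0,"ty":0,"tz":0,"wx":0,"wy":0,"wz":0,"hand":5},{"tx":0,"ty":0,"tz":0,"wx":0,"wy":0,"wz":0,"hand":5}]' 40; python3 go.py '[.423,.198,.08]'
```

```text
time_s: 33.1
tcp_pos: [0.4231, 0.1985, 0.0797]
ee_rot: [[-0.247, 0.969, 0.001], [0.969, 0.247, 0.0], [0.0, 0.001, -1.0]]
wrist_force: [-0.0, 0.7, 3.4]
finger_gap: 0.058
t 33.1 p [0.4231 0.1985 0.0797] yaw 14.3 zax [ 7.e-04  3.e-04 -1.e+00] gap 0.058 F [-0.   0.7  3.4] need tx,ty,tz [-0.012 -0.007 -0.007]
```

The gap equals the commanded 5 mm, so the bar may not be between the pads. Look.

```bash
python3 - <<'E'
import sys; sys.path.insert(0,'.')
from h import *
s=crop("side",(225,110,325,190),5,"a.png"); t=crop("top",(230,200,310,290),5,"b.png")
a,b=cv2.imread("pics/a.png"),cv2.imread("pics/b.png")
b=b[:400] 
cv2.imwrite("pics/l1.png",cv2.resize(np.hstack([a,b]),None,fx=.88,fy=.88))
for z in(.065,.085,.1): print(w2p(s,[.423,.198,z]).round(1),w2p(t,[.423,.198,z]).round(1))
E
```

```text
[[260.5 167.4]] [[267.9 263.4]]
[[259.9 162.6]] [[267.2 264. ]]
[[259.4 158.9]] [[266.6 264.5]]
```

View pics/l1.png

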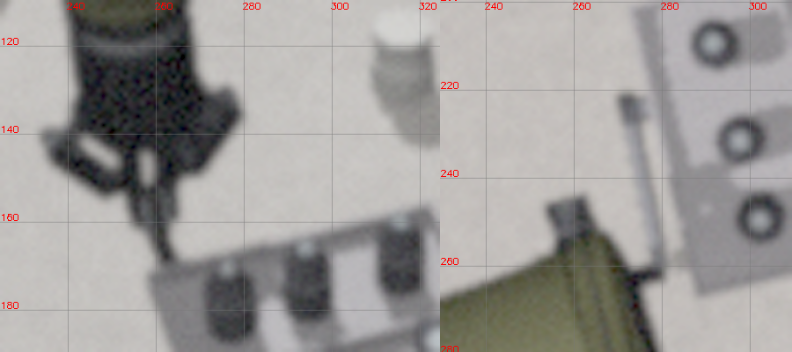

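The shut tips (side ≈(260,160), z≈0.09) rest on top of the bar, so the real tips stand about 26 mm higher than stated. That also explains the first cone grip. Open, go 26 mm lower and close again.

```bash
python3 -m jog '[{"tx":0,"ty":0,"tz":-0.3,"wx":0,"wy":0,"wz":0,"hand":45},{"tx":0,"ty":0,"tz":0,"wx":0,"wy":0,"wz":0,"hand":45},{"tx":0,"ty":0,"tz":0,"wx":0,"wy":0,"wz":0,"hand":45},{"tx":0,"ty":0,"tz":0.3,"wx":0,"wy":0,"wz":0,"hand":45},{"tx":0,"ty":0,"tz":0.35,"wx":0,"wy":0,"wz":0,"hand":45},{"tx":0,"ty":0,"tz":0.3,"wx":0,"wy":0,"wz":0,"hand":45},{"tx":0,"ty":0,"tz":0,"wx":0,"wy":0,"wz":0,"hand":45}]'; python3 -m jog '[{"tx":0,"ty":0,"tz":0,"wx":0,"wy":0,"wz":0,"hand":20},{"tx":0,"ty":0,"tz":0,"wx":0,"wy":0,"wz":0,"hand":20},{"tx":0,"ty":0,"tz":0,"wx":0,"wy":0,"wz":0,"hand":5},{"tx":0,"ty":0,"tz":0,"wx":0,"wy":0,"wz":0,"hand":5},{"tx":0,"ty":0,"tz":0,"wx":0,"wy":0,"wz":0,"hand":5}]' 40; python3 go.py '[.423,.198,.054]'
```

```text
time_s: 34.08
tcp_pos: [0.4215, 0.1979, 0.0519]
ee_rot: [[-0.247, 0.969, -0.003], [0.969, 0.247, -0.001], [-0.0, -0.004, -1.0]]
wrist_force: [-0.8, 0.5, 0.2]
finger_gap: 0.526
time_s: 34.7
tcp_pos: [0.424, 0.1988, 0.054]
ee_rot: [[-0.247, 0.969, 0.002], [0.969, 0.247, 0.001], [0.0, 0.002, -1.0]]
wrist_force: [4.2, 1.0, 0.0]
finger_gap: 0.148
t 34.7 p [0.424  0.1988 0.054 ] yaw 14.3 zax [ 2.3e-03  8.0e-04 -1.0e+00] gap 0.148 F [4.2 1.  0. ] need tx,ty,tz [-0.013 -0.03  -0.001]
```

Gripped on the bar (gap about 13 mm). Swing the first half of the arc.

```bash
python3 -m jog '[{"tx":0,"ty":0.13,"tz":-0.32,"wx":0,"wy":0,"wz":0,"hand":5},{"tx":0,"ty":0.165,"tz":-0.3,"wx":0,"wy":0,"wz":0,"hand":5},{"tx":0,"ty":0.205,"tz":-0.28,"wx":0,"wy":0,"wz":0,"hand":5},{"tx":0,"ty":0.235,"tz":-0.25,"wx":0,"wy":0,"wz":0,"hand":5},{"tx":0,"ty":0.265,"tz":-0.22,"wx":0,"wy":0,"wz":0,"hand":5},{"tx":0,"ty":0,"tz":0,"wx":0,"wy":0,"wz":0,"hand":5}]' 50; python3 go.py '[.4618,.2088,.1085]'
```

```text
time_s: 35.45
tcp_pos: [0.4574, 0.2069, 0.1083]
ee_rot: [[-0.247, 0.969, -0.009], [0.969, 0.247, -0.003], [-0.001, -0.009, -1.0]]
wrist_force: [-8.7, -2.2, 0.9]
finger_gap: 0.138
t 35.45 p [0.4574 0.2069 0.1083] yaw 14.3 zax [-0.0087 -0.0029 -1.    ] gap 0.138 F [-8.7 -2.2  0.9] need tx,ty,tz [ 0.018  0.118 -0.005]
```

```bash
python3 -m jog '[{"tx":0,"ty":0.29,"tz":-0.18,"wx":0,"wy":0,"wz":0,"hand":5},{"tx":0,"ty":0.31,"tz":-0.15,"wx":0,"wy":0,"wz":0,"hand":5},{"tx":0,"ty":0.33,"tz":-0.1,"wx":0,"wy":0,"wz":0,"hand":5},{"tx":0,"ty":0.34,"tz":-0.06,"wx":0,"wy":0,"wz":0,"hand":5},{"tx":0,"ty":0.34,"tz":-0.02,"wx":0,"wy":0,"wz":0,"hand":5},{"tx":0,"ty":0,"tz":0,"wx":0,"wy":0,"wz":0,"hand":5},{"tx":0,"ty":0,"tz":0,"wx":0,"wy":0,"wz":0,"hand":5},{"tx":0,"ty":0,"tz":0,"wx":0,"wy":0,"wz":0,"hand":5}]' 50; python3 go.py '[.5242,.2246,.129]'
python3 - <<'E'
import sys; sys.path.insert(0,'.')
from h import *
s=crop("side",(230,110,350,230),3.3,"a.png"); t=crop("top",(240,170,360,290),3.3,"b.png")
a,b=cv2.imread("pics/a.png"),cv2.imread("pics/b.png")
cv2.imwrite("pics/l2.png",np.hstack([a,b]))
E
```

```text
time_s: 36.45
tcp_pos: [0.5239, 0.2232, 0.1316]
ee_rot: [[-0.248, 0.969, 0.001], [0.969, 0.248, -0.001], [-0.002, 0.0, -1.0]]
wrist_force: [-4.7, -3.8, 10.6]
finger_gap: 0.145
t 36.45 p [0.5239 0.2232 0.1316] yaw 14.3 zax [ 7.0e-04 -1.5e-03 -1.0e+00] gap 0.145 F [-4.7 -3.8 10.6] need tx,ty,tz [0.031 0.017 0.064]
```

View pics/l2.png

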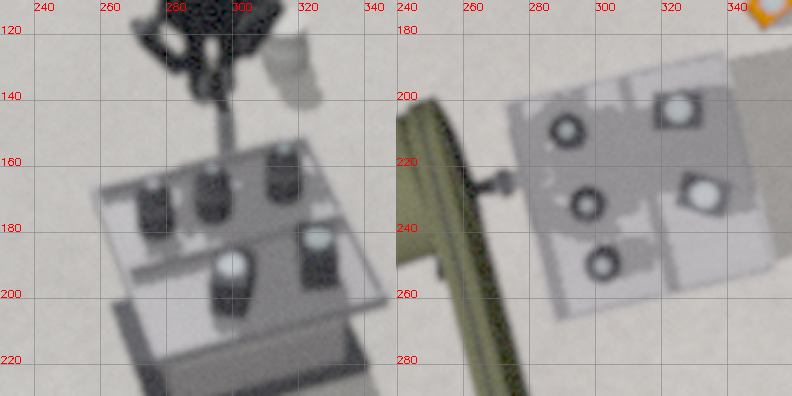

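The lever stands up, the tray is raised, and all five parts are upright. One numeric check of the lever angle and of stillness, then hand in.

```bash
python3 -m jog '[{"tx":0,"ty":0,"tz":0,"wx":0,"wy":0,"wz":0,"hand":5},{"tx":0,"ty":0,"tz":0,"wx":0,"wy":0,"wz":0,"hand":5},{"tx":0,"ty":0,"tz":0,"wx":0,"wy":0,"wz":0,"hand":5},{"tx":0,"ty":0,"tz":0,"wx":0,"wy":0,"wz":0,"hand":5}]'; python3 - <<'E'
import sys; sys.path.insert(0,'.')
from h import *
t=cams.capture("top");s=cams.capture("side");c=np.array([.5334,.0677]);a=np.radians(14.3);X=np.array([np.cos(a),np.sin(a)]);Y=np.array([-X[1],X[0]])
for th in(1.1,1.25,1.4):
    x=.03-.11*np.sin(1.25-th);z=.05+.11*np.cos(1.25-th)
    P=[[*(c+X*x+Y*y),z] for y in(.114,.135)]+[[*(c+X*.03+Y*.114),.05]]
    print(th,w2p(t,P).round(1).tolist(),w2p(s,P).round(1).tolist())
E
```

```text
time_s: 37.05
tcp_pos: [0.5238, 0.2232, 0.1316]
ee_rot: [[-0.248, 0.969, 0.001], [0.969, 0.248, -0.001], [-0.002, 0.0, -1.0]]
wrist_force: [-3.5, -4.8, 10.3]
finger_gap: 0.141
1.1 [[270.8, 230.5], [263.1, 232.4], [273.1, 224.4]] [[292.6, 145.7], [290.3, 140.8], [299.4, 171.3]]
1.25 [[269.3, 224.4], [261.6, 226.4], [273.1, 224.4]] [[298.3, 144.0], [295.9, 139.1], [299.4, 171.3]]
1.4 [[267.9, 218.4], [260.2, 220.3], [273.1, 224.4]] [[304.0, 142.9], [301.5, 138.0], [299.4, 171.3]]
```

The observed bar at top (263,226) and arm at side column ≈297 match 1.25 rad (predicted 261.6,226.4 and 298,144), and the pose is still. Handing in.

```bash
python3 -c "
from cell import bot; bot.sign_off()"
```

```text
the job is handed in; nothing more can be done
```

The two objectives stand in the lever-side (+y) bay and the filter cube in the other bay. The lever was swung straight up and was still gripped when I handed the job in at about 37 s.

- **Parts:** The last pictures, taken with the tray raised, show all five parts upright in the right bays. I did not touch the plate, stage insert or pot.
- **Lever:** The bar and arm pixels match the predicted 1.25 rad position. The arm was still over the last 0.5 s, with the gap at about 12 mm on the bar. I judged the lever angle and grip from the images and the gap, because there is no direct reading of the angle or of the finger force.
- **What disagreed:** The fingertips stood about 26 mm higher than stated. My first grip of an objective closed on its cone and my first grip of the bar closed on top of it. I spotted both from the gap reading and an image, and redid them lower without toppling or shifting anything.
- **Force at the end:** About 10 N of upward force remained on the wrist at handover, well below the limits.

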